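# Fish the tube basket out of a deep supply bay and hang it up

## Task

The orange sample-tube basket has slid to the back of the narrow blue supply bay, where no hand fits. Take the long puller, reach in with it and draw the basket out until it stands wholly outside the bay, without touching the basket by hand while it is inside; then lay the puller down on the table outside the bay and hang the basket by its handle on the hook of the stand. Keep the basket upright all the time, and leave the tape roll, the timer and the label roll where they are.

Things in the scene. Friction and masses are not known exactly. Their poses are not given: they have to be found in the camera images.
- bay: Fixed blue sheet bay, 220 (x) x 98 (y) x 149 mm high, foot flanges 124 wide. Origin: centre of underside; +x points into it: open mouth at x = -112 mm, inner back wall at +106. Inside 80 wide (74 at the mouth) and 140 high; no floor, the table runs through level. Top closed by steel bars 30 mm apart.
- basket_center (a point): Loose orange open basket, 90 (x) x 50 (y) x 24 mm high, 0.1 to 0.16 kg, two sample tubes fixed in it below the rim. Point: centre of its body, 12 mm above its underside. It starts on the table in the bay, centre 112 to 145 mm behind the mouth, x axis nearly along the bay's (into it).
- basket_handle (a point): Peak of the basket's rigid dark arch handle (7 mm round bar in the basket's y-z plane at x = 0): bar centre, 66 mm above the underside. Uprights at y = +-21.5 mm rise to 46 mm, then slope in to the peak at y = 0. The opening under the peak runs from 24 to 62 mm above the underside. Axes as the basket's.
- puller_grip (a point): Loose long-reach puller standing on the table on its handle's feet and its blade. Point: centre of the black handle (100 long x, 24 wide y, z 6 to 42 mm above the table), 24 mm above the underside. +x points along the 10 mm aluminium rod (its centre 34 mm above the underside) to the blade; z up. About 0.15 kg, most of it in the handle.
- puller_blade (a point): Middle of the lower edge of the puller's red blade, a plate across the rod's end, 36 mm wide (y), 5 mm thick (x) and 38 mm high, that hangs down from the rod; 230 mm ahead (x) of the handle's centre and level with the puller's underside.
- hook_seat (a point): Fixed hook stand: grey base 140 x 80 x 8 mm, rear post, level arm of 8 mm round bar. Point: top of the arm at the hanging place, 119 mm above the table. x runs along the arm from free end to post (axis 65 mm ahead, +x; it ends at the arm's height); 35 mm before this point (-x) the arm turns up. z up.
- hook_tip (a point): Centre of the red 9 mm ball at the upturned free end of the hook, 47 mm from the seat along -x and 10 mm higher than the seat point.
- tape_roll: Loose roll of beige tape lying flat, 104 x 102 x 25 mm; origin at the centre of its underside. A bystander.
- timer: Loose white square digital timer, 64 x 64 x 20 mm; origin at the centre of its underside. A bystander.
- label_roll: Loose white roll of labels lying flat, 63 mm across, 25 mm high; origin at the centre of its underside. A bystander.
Mind the look-alikes: they are no part of the job. There is more than one size of the part that bears basket_center; the job needs the middle-sized.

How it is judged (in metres and radians):
On the way, in this order (a step that is already met when the one before it is completed fails the run):
1. the puller has been picked up (height (world z) of puller_grip above 0.04 m), for 0.2 s.
2. the basket stands wholly outside the bay's mouth, upright, on the table (x of basket_center in the frame of bay below -0.157 m and height (world z) of basket_center below 0.02 m and angle between basket_center's own z axis and vertical below 0.2 rad), for 0.2 s.
At the end, for the whole second after the job is handed in: Basket hangs still on the hook: handle peak on the level arm (20 mm sideways, -6 to +10 mm from seat height, between upturn and post), centre over 50 mm up, tilt under 0.35 rad. Puller at rest on the table (grip and blade points below 40 mm), blade outside the bay's mouth (x of basket_handle in the frame of hook_seat between -0.04 and 0.06 m and y of basket_handle in the frame of hook_seat between -0.02 and 0.02 m and z of basket_handle in the frame of hook_seat between -0.006 and 0.01 m and height (world z) of basket_center above 0.05 m and angle between basket_center's own z axis and vertical below 0.35 rad and linear speed of basket below 0.05 m/s and contact force between basket and stand above 0.3 N and height (world z) of each of puller_grip, puller_blade below 0.04 m and linear speed of puller below 0.02 m/s and x of puller_blade in the frame of bay below -0.112 m); the robot touches nothing.
It fails at once if the fingers touch the basket while its centre is inside the bay (x of basket_center in the frame of bay above -0.112 m and y of basket_center in the frame of bay between -0.05 and 0.05 m and contact force between the fingers and basket above 0.2 N and height (world z) of basket_center below 0.14 m).
It fails at once if the basket is tipped by more than 0.8 rad (angle between basket_center's own z axis and vertical above 0.8 rad).
It fails at once if the tape roll is shifted by more than 30 mm (distance of tape_roll from where it was at the start of the episode above 0.03 m).
It fails at once if the timer is shifted by more than 30 mm (distance of timer from where it was at the start of the episode above 0.03 m).
It fails at once if the label roll is shifted by more than 30 mm (distance of label_roll from where it was at the start of the episode above 0.03 m).
It also fails if it takes over 67 s, if anything falls off the work surface, if the arm or the gripper's body presses on something with over 40 N, if the wrist force passes 120 N, or if a joint passes its speed limit or range.

## Robot

A 6-joint arm with a two-finger parallel gripper is mounted at the origin on a cart in front of the work surface, level with it; the furniture and walls round the work are solid. World frame = base frame: x ahead of the robot, y to its left, z up, the work surface at z = 0. Lengths are in mm, angles in rad, forces in N, time in s.
With the tool pointing down it reaches from about 275 to 1000 mm from the base axis. Payload 8.4 kg.
Tool frame: the origin (TCP) lies between the finger pads; the fingertips stand 8 mm ahead of it and the grasp point (between the pads) lies 11 mm behind it (tcp_to_tips is the distance from the TCP to the fingertips, in mm); z points along the fingers, y is the line along which they close (so a half turn about z gives the same grasp; the last joint's range is limited). The gripper opens to 85 mm and grips with 20 to 120 N. Pads are 22 mm wide; open, the fingers measure 114 mm over their backs; the gripper's body (76 mm by 85 mm) begins 54 mm behind the grasp point. The pads swing forward as they close: fully open they stand 13 mm farther back than shut.
Start: joints at [-1.211, 0.353, 1.633, -0, 1.155, -0.002], TCP at [221.223, -584.541, 239.281] pointing down, gripper open.
Joint ranges: [-2.63, 2.63], [-0.92, 2.1], [0.06, 2.66], [-1.3, 4.44], [0, 2.69], [-3.02, 3.02]. Speed limits (rad/s): [2.22, 2.22, 2.79, 3.14, 3.14, 3.14].

## Interface

Orientations are given as [roll, pitch, yaw] about the fixed x, y, z axes, in that order (R = Rz(yaw) Ry(pitch) Rx(roll)).
In Python, from rig import * gives the robot as it stands.
- The arm moves only by the tool step_arm, never from a script. Its argument "motion" is a list of rows, each an object with "claw": the finger opening in mm, from 0 to 85.4; "delta_pos": the shift along the tool's x, y, z in mm, a list of three; "turn": the turn about the tool's z in rad. In form: [{"claw": claw, "delta_pos": [dx, dy, dz], "turn": turn}, ...]. A call has 1 to 8 rows; each row shifts and turns the commanded pose from where the row before left it, along the tool's axes as they then stand; what a row does not reach is not made up. A row lasts 1/12 s, in which the tool goes at most 41.7 mm and 7.16 degrees, less where a joint would pass 70% of its speed; a pose out of reach is approached as far as the arm can. A call is refused whole if a number of a shift passes 41.7 or a number of a turn 0.125, either way. A call with a gripper value outside its range is refused whole. The fingers move at their own pace and stop on an object; "force" is the grip in N (left out, the last holds). Time passes only in rows, so rows that do not move let the fingers close. It gives the time, the measured TCP pose, the force, the opening and the grip force at its end, in the units of the state.
- sense(): the state, without advancing time (a new reading comes with each control period).
- grab_frame(name): name is "scene" or "top" or "wrist"; returns a dict with "img" (384x512x3 uint8, red, green, blue), "vertical_fov" (degrees; the focal length in pixels is half the picture's height over the tangent of half this angle, whatever the lens; pixels are square), "cx", "cy" (the principal point, pixels), "D" ([k1, k2, p1, p2, k3] as OpenCV has them; the pictures are not rectified), "R" (3x3) and "t" (3): a world point X has camera coordinates R X + t. Camera axes: x right, y down, z forward; pixel columns grow to the right and rows downward; lengths in mm; the calibration is good to about 2 mm. A picture is of the moment at which its call begins. There is no depth.
- sign_off(): hands the job in; it is judged then, once.
The state is a dict: "clock": time; "qpos": joint angles; "qvel": joint speeds; "joint_efforts": joint torques, N m; "eef_pos": TCP position; "tcp_rot": TCP orientation; "contact_force": force on the tool from outside, world axes, zero at the start; "wrist_torque": the same for the moment, N m; "opening": opening from 0.0 (shut) to 1.0 (fully open); "grasp_force": force on a finger pad.
Only numpy, scipy, OpenCV 4.12 (cv2) and the standard library are available. Lean on these libraries where they do the work, as an engineer would, in place of code of your own. Each camera call takes 0.05 s, during which the arm holds its last target. There are 200 camera calls.

## Working session

There is one attempt and no reset: what is moved stays moved. The work goes in short steps, Python scripts to look and compute and a tool call to move; the robot and the scene stay as the last step left them, time stands still between calls to the robot, and variables do not carry over. Pictures are saved under pics/ and viewed, at most 10 in all, crops included, and the job is handed in when it is done.

Besides the shell and the picture viewer there is one more tool, called after "Request:" as name(argument=value, ...), one argument or row to a line, values as JSON. step_arm: Moves the arm, as the interface text tells. Its arguments: {"type":"object","properties":{"motion":{"type":"array","items":{"type":"object","properties":{"claw":{"type":"number"},"delta_pos":{"type":"array","items":{"type":"number"}},"turn":{"type":"number"}}}},"force":{"type":"number"}},"required":["motion"]}

```bash
mkdir -p pics
cat > h.py <<'E'
from rig import *
import numpy as np, cv2, pickle
def grab(n,f):
    d=grab_frame(n); pickle.dump(d,open(f'pics/{f}.pkl','wb'))
    cv2.imwrite(f'pics/{f}.png',d['img'][:,:,::-1]); return d
def cam(d):
    h=d['img'].shape[0]; f=h/2/np.tan(np.radians(d['vertical_fov'])/2)
    return np.array([[f,0,d['cx']],[0,f,d['cy']],[0,0,1]]),np.array(d['D'],float),np.array(d['R']),np.array(d['t'],float)
def at_z(d,px,z):
    K,D,R,t=cam(d); u=cv2.undistortPoints(np.array([[px]],float),K,D)[0,0]
    r=R.T@np.array([u[0],u[1],1]); c=-R.T@t
    return c+r*(z-c[2])/r[2]
def proj(d,X):
    K,D,R,t=cam(d); return cv2.projectPoints(np.array(X,float).reshape(-1,3),cv2.Rodrigues(R)[0],t,K,D)[0].reshape(-1,2)
def load(f): return pickle.load(open(f'pics/{f}.pkl','rb'))
E
python3 - <<'E'
from h import *
a=grab('top','top0');b=grab('scene','sc0')
for n,d in(('t',a),('s',b)):
    print(n,d['vertical_fov'],d['D'],-np.array(d['R']).T@np.array(d['t']))
cv2.imwrite('pics/both.png',cv2.resize(a['img'][:,:,::-1],(800,600),interpolation=cv2.INTER_CUBIC))
cv2.imwrite('pics/sc0b.png',cv2.resize(b['img'][:,:,::-1],(800,600),interpolation=cv2.INTER_CUBIC))
print(sense())
E
```

```text
t 50.04054414956877 [-0.1327962  0.         0.         0.         0.       ] [ 439.79812973  171.18421075 1695.90971648]
s 45.45866667358503 [-0.09057477  0.          0.          0.          0.        ] [-1090.12622518  -531.75044852  1374.27245692]
{'clock': 0.1, 'qpos': array([-1.21143283e+00,  3.53604026e-01,  1.63407447e+00, -1.36788632e-05,
        1.15523914e+00, -2.38519425e-03]), 'qvel': array([ 0.00025676, -0.00229757, -0.00167139, -0.00068062,  0.00178068,
        0.00038965]), 'joint_efforts': array([-1.31556459e-03, -6.06361628e+01, -3.42825079e+01, -7.78494905e-05,
        4.02486854e-03, -4.23975052e-06]), 'eef_pos': array([ 221.04370554, -584.13532757,  238.61477195]), 'tcp_rot': array([-3.14026764e+00,  9.34696649e-06,  3.61754226e-01]), 'contact_force': array([ 0.15649705,  0.89803018, -0.17105774]), 'wrist_torque': array([ 0.03086898, -0.02611385, -0.00166986]), 'grasp_force': 0.0, 'opening': 1.000368135824566}
```

View pics/both.png

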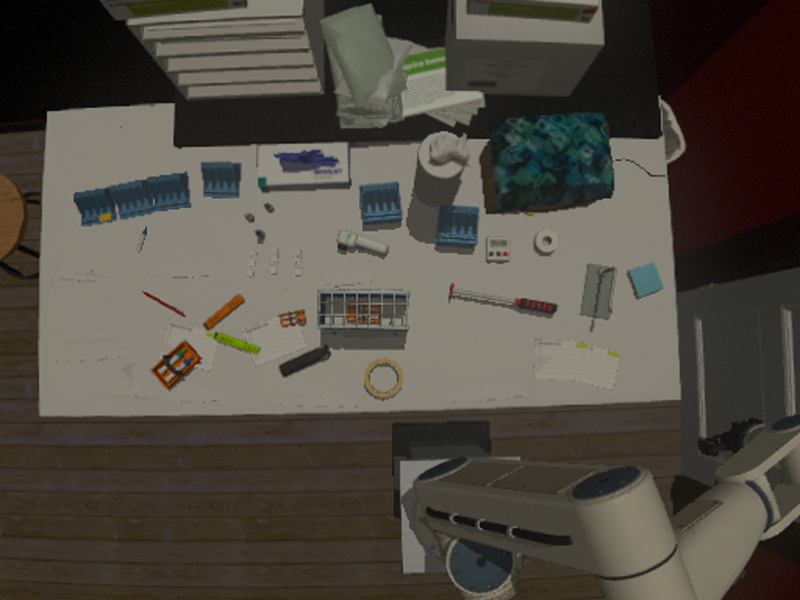

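View pics/sc0b.png

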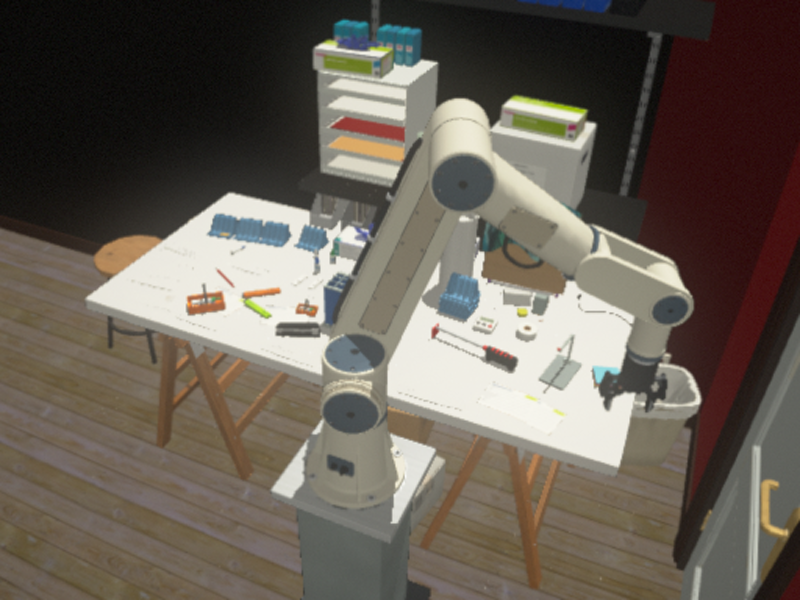

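Run:
```python
from h import *
a=load('top0')['img'][:,:,::-1]
c=a[140:270,195:435]; cv2.imwrite('pics/c1.png',cv2.resize(cv2.convertScaleAbs(c,alpha=1.5),None,fx=3.3333,fy=3.3333,interpolation=cv2.INTER_CUBIC))
```

```text
(no output)
```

View pics/c1.png

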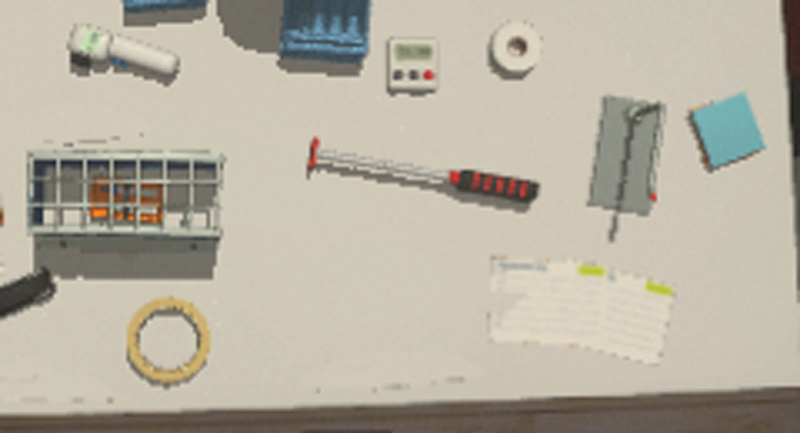

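Run:
```python
from h import *
np.set_printoptions(precision=1,suppress=True)
d=load('top0')
def P(x,y,z,n):
    r=at_z(d,(195+x/3.3333-.35,140+y/3.3333-.35),z); print(n,r[:2]); return r[:2]
q=[P(27,151,147,'bayBL'),P(222,153,147,'bayFR-far'),P(220,236,147,'bay mouth near'),P(28,233,147,'bay back near')]
c=sum(q)/4; m=(q[1]+q[2]-q[0]-q[3])/2; print('bay c',c,'yaw +x',np.arctan2(-m[1],-m[0]),np.hypot(*m))
P(127,200,20,'basket c')
P(92,178,24,'bk tl');P(163,178,24,'bk tr');P(162,222,24,'bk br');P(92,220,24,'bk bl')
g=P(494,187,42,'grip');b=P(313,155,38,'blade');P(457,177,40,'h front');P(538,190,40,'h end'); P(314,140,38,'b far');P(309,178,0,'b near low')
v=b-g;print(np.hypot(*v),np.arctan2(v[1],v[0]))
t=P(653,197,129,'tip');p=P(660,106,115,'post top');P(636,118,8,'post base')
v=p-t;print(np.hypot(*v),np.arctan2(v[1],v[0]))
for x,y in((604,96),(660,103),(652,215),(589,205)):P(x,y,8,'base')
P(413,65,20,'timer');P(515,47,25,'label');P(168,340,25,'tape')
```

```text
bayBL [590.8 350.1]
bayFR-far [582.9 128.9]
bay mouth near [488.8 133.7]
bay back near [497.7 350.6]
bay c [540.  240.8] yaw +x 1.5326165057367722 219.1754940263911
basket c [539.8 243.3]
bk tl [567.6 285.3]
bk tr [565.4 198.5]
bk br [511.6 201. ]
bk bl [516.2 286.3]
grip [ 542.8 -204.8]
blade [587.8  15.3]
h front [ 556.3 -160. ]
h end [ 537.8 -259.8]
b far [606.1  13.5]
b near low [562.6  17.6]
224.60205092617448 1.3692559349242848
tip [ 520.8 -373.5]
post top [ 629.2 -392.7]
post base [ 627.4 -398.7]
110.08402381377678 -0.17531256320602387
base [ 656.2 -358.6]
base [ 645.8 -431.1]
base [ 504.4 -413.2]
base [ 519.2 -332.4]
timer [ 698.4 -114.6]
label [ 717.8 -243. ]
tape [368.1 197.2]
```

Request:
step_arm(
  motion=[
    {"claw": 85,"delta_pos": [0,0,0],"turn": -0.125},
    {"claw": 85,"delta_pos": [0,0,0],"turn": -0.125},
    {"claw": 85,"delta_pos": [0,0,0],"turn": -0.125},
    {"claw": 85,"delta_pos": [0,0,0],"turn": -0.125},
    {"claw": 85,"delta_pos": [0,0,0],"turn": -0.125},
    {"claw": 85,"delta_pos": [0,0,0],"turn": -0.125},
    {"claw": 85,"delta_pos": [0,0,0],"turn": -0.125},
    {"claw": 85,"delta_pos": [0,0,0],"turn": -0.125},
  ],
)

```text
clock: 0.77
eef_pos: [221.1, -584.3, 238.8]
tcp_rot: [-3.141, -0.001, 1.368]
contact_force: [0.2, -0.8, -0.8]
opening: 0.997
grasp_force: 0.0
```

Request:
step_arm(
  motion=[
    {"claw": 85,"delta_pos": [33,18,0],"turn": 0},
    {"claw": 85,"delta_pos": [33,18,0],"turn": 0},
    {"claw": 85,"delta_pos": [33,18,0],"turn": 0},
    {"claw": 85,"delta_pos": [33,18,0],"turn": 0},
    {"claw": 85,"delta_pos": [33,18,0],"turn": 0},
    {"claw": 85,"delta_pos": [33,18,0],"turn": 0},
    {"claw": 85,"delta_pos": [33,18,0],"turn": 0},
    {"claw": 85,"delta_pos": [33,18,0],"turn": 0},
  ],
)

```text
clock: 1.43
eef_pos: [417.6, -354.5, 239.1]
tcp_rot: [-3.141, -0.0, 1.362]
contact_force: [0.3, -0.7, 0.3]
opening: 0.998
grasp_force: 0.0
```

Request:
step_arm(
  motion=[
    {"claw": 85,"delta_pos": [33,18,0],"turn": 0},
    {"claw": 85,"delta_pos": [33,18,0],"turn": 0},
    {"claw": 85,"delta_pos": [33,18,0],"turn": 0},
    {"claw": 85,"delta_pos": [33,18,0],"turn": 0},
    {"claw": 85,"delta_pos": [33,18,0],"turn": 0},
    {"claw": 85,"delta_pos": [0,0,0],"turn": 0},
    {"claw": 85,"delta_pos": [0,0,0],"turn": 0},
  ],
)

```text
clock: 2.02
eef_pos: [539.9, -211.7, 238.8]
tcp_rot: [-3.141, -0.0, 1.365]
contact_force: [0.1, -0.2, 0.7]
opening: 0.997
grasp_force: 0.0
```

```bash
cat >> h.py <<'E'
def to(x,y,z,yaw=None):
    s=sense(); w=s['tcp_rot'][2]; p=s['eef_pos']; a=np.array([x,y,z])-p
    print('at',p.round(1),s['tcp_rot'].round(3),'clk',s['clock'])
    c,n=np.cos(w),np.sin(w); print('tool delta',round(c*a[0]+n*a[1],1),round(n*a[0]-c*a[1],1),round(-a[2],1),'turn',None if yaw is None else round(w-yaw,3))
E
python3 - <<'E'
from h import *
d=grab('wrist','w1'); cv2.imwrite('pics/w1b.png',cv2.convertScaleAbs(d['img'][:,:,::-1],alpha=1.4))
to(543,-208,36,1.369)
E
```

```text
at [ 539.1 -212.8  238.8] [-3.14   0.     1.364] clk 2.0667
tool delta 5.5 2.9 202.8 turn -0.005
```

View pics/w1b.png

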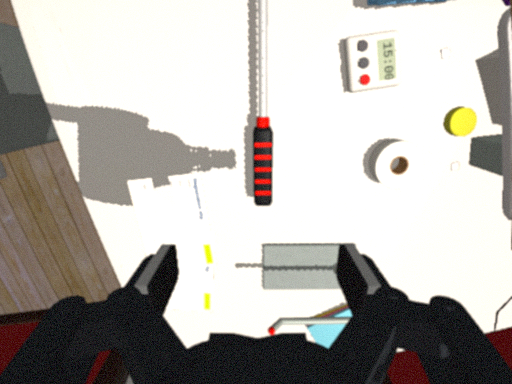

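Run:
```python
from h import *
np.set_printoptions(precision=1,suppress=True)
d=load('w1')
for n,x,y,z in(('front',263.5,118,38),('end',263.5,206,38),('rod',262.5,10,34),('tip',272,330,129),('arm',285,321.5,117),('arm2',330,320.5,117),('arm3',345,320,117),('bs',263,244,8),('bs',262,289,8)):
    print(n,at_z(d,(x,y),z)[:2])
```

```text
front [ 558.8 -154.9]
end [ 537.2 -262.5]
rod [580.5 -42.9]
tip [ 522.4 -375.3]
arm [ 537.9 -377.7]
arm2 [ 589.3 -387.7]
arm3 [ 606.6 -391. ]
bs [ 523.  -332.7]
bs [ 505.7 -410.6]
```

Request:
step_arm(
  motion=[
    {"claw": 85,"delta_pos": [5.6,7,35],"turn": -0.012},
    {"claw": 85,"delta_pos": [0,0,40],"turn": 0},
    {"claw": 85,"delta_pos": [0,0,40],"turn": 0},
    {"claw": 85,"delta_pos": [0,0,40],"turn": 0},
    {"claw": 85,"delta_pos": [0,0,30],"turn": 0},
    {"claw": 85,"delta_pos": [0,0,20],"turn": 0},
    {"claw": 85,"delta_pos": [0,0,9],"turn": 0},
    {"claw": 20,"delta_pos": [0,0,0],"turn": 0},
  ],
  force=60,
)

```text
clock: 2.73
eef_pos: [545.0, -209.9, 23.3]
tcp_rot: [-3.138, -0.001, 1.372]
contact_force: [-0.2, 0.3, -0.4]
opening: 0.876
grasp_force: 0.0
```

Request:
step_arm(
  motion=[
    {"claw": 15,"delta_pos": [0,0,0],"turn": 0},
    {"claw": 15,"delta_pos": [0,0,0],"turn": 0},
    {"claw": 15,"delta_pos": [0,0,0],"turn": 0},
    {"claw": 15,"delta_pos": [0,0,0],"turn": 0},
    {"claw": 15,"delta_pos": [0,0,0],"turn": 0},
    {"claw": 15,"delta_pos": [0,0,0],"turn": 0},
  ],
  force=60,
)

```text
clock: 3.23
eef_pos: [548.1, -209.8, 26.9]
tcp_rot: [3.139, 0.001, 1.374]
contact_force: [-2.2, -1.1, 7.1]
opening: 0.264
grasp_force: 59.8
```

Request:
step_arm(
  motion=[
    {"claw": 15,"delta_pos": [0,0,-10],"turn": 0},
    {"claw": 15,"delta_pos": [0,0,-20],"turn": 0},
    {"claw": 15,"delta_pos": [0,0,-25],"turn": -0.04},
    {"claw": 15,"delta_pos": [0,0,-25],"turn": -0.06},
    {"claw": 15,"delta_pos": [0,0,0],"turn": -0.058},
    {"claw": 15,"delta_pos": [20,-8,0],"turn": 0},
    {"claw": 15,"delta_pos": [20,-8,0],"turn": 0},
    {"claw": 15,"delta_pos": [19,-8,0],"turn": 0},
  ],
)

```text
clock: 3.9
eef_pos: [525.2, -148.9, 106.4]
tcp_rot: [3.141, 0.0, 1.531]
contact_force: [-0.6, 1.2, -1.2]
opening: 0.262
grasp_force: 59.0
```

Request:
step_arm(
  motion=[
    {"claw": 15,"delta_pos": [0,0,0],"turn": 0},
    {"claw": 15,"delta_pos": [0,0,0],"turn": 0},
    {"claw": 15,"delta_pos": [0,0,0],"turn": 0},
  ],
)

```text
clock: 4.15
eef_pos: [526.1, -149.8, 106.1]
tcp_rot: [3.14, 0.001, 1.532]
contact_force: [-0.2, -0.4, -1.8]
opening: 0.269
grasp_force: 59.0
```

Run:
```python
from h import *
a=grab('top','t2')['img'][:,:,::-1];b=grab('scene','s2')['img'][:,:,::-1]
w=grab('wrist','w2')['img'][:,:,::-1]
c=cv2.resize(a[175:225,195:355],(800,250),interpolation=cv2.INTER_CUBIC)
e=cv2.resize(b[170:250,180:350],(740,348),interpolation=cv2.INTER_CUBIC)
o=np.zeros((600,800,3),np.uint8);o[:250]=cv2.convertScaleAbs(c,alpha=1.4);o[252:600,:740]=e
cv2.imwrite('pics/m2.png',o); to(525.5,-150,104,1.533)
```

```text
at [ 526.  -150.2  105.6] [3.141 0.    1.531] clk 4.3
tool delta 0.2 -0.5 1.6 turn -0.002
```

View pics/m2.png

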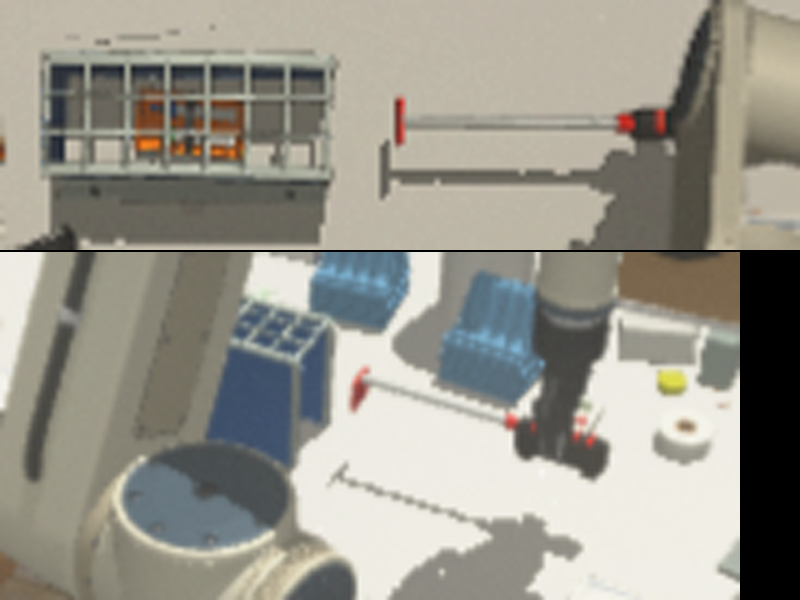

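Run:
```python
from h import *
np.set_printoptions(precision=1,suppress=True)
d=load('t2')
def P(n,x,y,z):
    r=at_z(d,(195+x/5-.4,175+y/5-.4),z)[:2];print(n,r);return r
for a in(('b far',400,98,114),('b near',400,143,114),('rod',412,124,112),('rod2',612,124,112),('far back',42,52,147),('far front',334,57,147),('nr front',332,177,147),('nr back',42,175,147),('bk',137,88,24),('bk',243,95,24),('bk',242,156,24),('bk',137,156,24)): P(*a)
w=load('w2');cv2.imwrite('pics/w2b.png',cv2.convertScaleAbs(w['img'][:,:,::-1],alpha=1.3))
```

```text
b far [551.1  77.4]
b near [516.4  78.4]
rod [530.9  68.6]
rod2 [526.9 -86.7]
far back [590.5 349.2]
far front [581.2 128.4]
nr front [490.5 132.4]
nr back [497.5 350.7]
bk [571.1 286.2]
bk [563.2 200. ]
bk [513.5 202. ]
bk [515.6 287.4]
```

View pics/w2b.png

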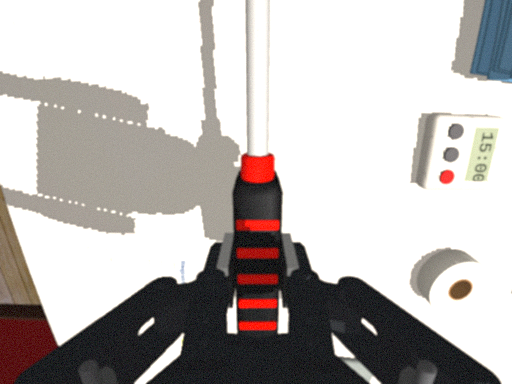

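Run:
```python
from h import *
d=load('s2')
for X in((534,78,80),(534,78,118),(533.5,72,114),(527,-86,114),(516,78,80),(552,78,118)):
    p=proj(d,X)[0]; print(X,((p-[180,170]+.4)*740/170).round())
```

```text
(534, 78, 80) [357. 149.]
(534, 78, 118) [359. 120.]
(533.5, 72, 114) [363. 125.]
(527, -86, 114) [501. 166.]
(516, 78, 80) [351. 158.]
(552, 78, 118) [365. 112.]
```

Request:
step_arm(
  motion=[
    {"claw": 15,"delta_pos": [20,0,0],"turn": 0},
    {"claw": 15,"delta_pos": [20,0,0],"turn": 0},
    {"claw": 15,"delta_pos": [20,0,0],"turn": 0},
    {"claw": 15,"delta_pos": [20,0,0],"turn": 0},
    {"claw": 15,"delta_pos": [20,0,0],"turn": 0},
    {"claw": 15,"delta_pos": [20,0,0],"turn": 0},
  ],
)

```text
clock: 4.8
eef_pos: [530.5, -29.2, 105.3]
tcp_rot: [3.141, 0.0, 1.531]
contact_force: [0.4, -0.5, -1.3]
opening: 0.27
grasp_force: 59.0
```

Request:
step_arm(
  motion=[
    {"claw": 15,"delta_pos": [20,0,0],"turn": 0},
    {"claw": 15,"delta_pos": [20,0,0],"turn": 0},
    {"claw": 15,"delta_pos": [20,0,0],"turn": 0},
    {"claw": 15,"delta_pos": [17,0,0],"turn": 0},
    {"claw": 15,"delta_pos": [0,0,0],"turn": 0},
    {"claw": 15,"delta_pos": [0,0,0],"turn": 0},
  ],
)

```text
clock: 5.3
eef_pos: [533.5, 47.5, 105.2]
tcp_rot: [3.142, 0.0, 1.533]
contact_force: [-0.2, -0.3, -1.6]
opening: 0.267
grasp_force: 59.0
```

Run:
```python
from h import *
a=grab('top','t3')['img'][:,:,::-1]; to(533.5,47,71,1.533)
c=cv2.resize(a[165:235,195:295],(800,560),interpolation=cv2.INTER_CUBIC)
cv2.imwrite('pics/m3.png',cv2.convertScaleAbs(c,alpha=1.5))
```

```text
at [533.3  46.9 105.2] [-3.141  0.     1.532] clk 5.35
tool delta 0.1 0.2 34.2 turn -0.001
```

View pics/m3.png

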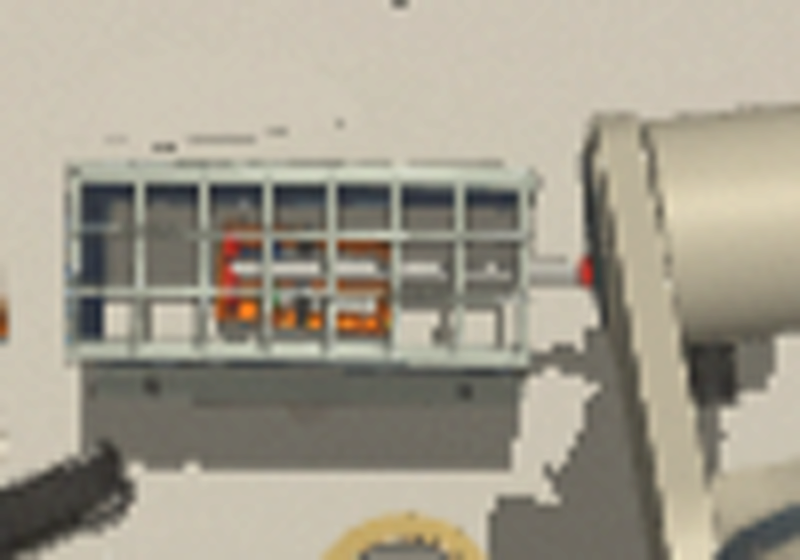

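Request:
step_arm(
  motion=[
    {"claw": 15,"delta_pos": [0,0,10],"turn": 0},
    {"claw": 15,"delta_pos": [0,0,10],"turn": 0},
    {"claw": 15,"delta_pos": [0,0,8],"turn": 0},
    {"claw": 15,"delta_pos": [0,0,6],"turn": 0},
    {"claw": 15,"delta_pos": [0,0,0],"turn": 0},
    {"claw": 15,"delta_pos": [0,0,0],"turn": 0},
  ],
)

```text
clock: 5.85
eef_pos: [532.7, 47.1, 70.5]
tcp_rot: [-3.14, 0.0, 1.531]
contact_force: [-0.3, -0.4, -0.8]
opening: 0.263
grasp_force: 59.0
```

Request:
step_arm(
  motion=[
    {"claw": 15,"delta_pos": [-6,0,0],"turn": 0},
    {"claw": 15,"delta_pos": [-6,0,0],"turn": 0},
    {"claw": 15,"delta_pos": [-6,0,0],"turn": 0},
    {"claw": 15,"delta_pos": [-6,0,0],"turn": 0},
    {"claw": 15,"delta_pos": [-6,0,0],"turn": 0},
    {"claw": 15,"delta_pos": [-6,0,0],"turn": 0},
    {"claw": 15,"delta_pos": [-6,0,0],"turn": 0},
    {"claw": 15,"delta_pos": [-6,0,0],"turn": 0},
  ],
)

```text
clock: 6.52
eef_pos: [531.3, -1.3, 71.3]
tcp_rot: [3.141, -0.0, 1.532]
contact_force: [-0.3, 1.2, -1.3]
opening: 0.267
grasp_force: 58.9
```

Run:
```python
from h import *
a=grab('top','t4')['img'][:,:,::-1]; b=grab('scene','s4')['img'][:,:,::-1]; to(526.5,-140,71,1.533); print(sense()['contact_force'])
c=cv2.resize(a[175:225,205:305],(800,400),interpolation=cv2.INTER_CUBIC)
cv2.imwrite('pics/m4.png',cv2.convertScaleAbs(c,alpha=1.5))
```

```text
at [531.2  -1.6  71.3] [-3.142  0.     1.531] clk 6.6167
tool delta -138.5 0.8 0.3 turn -0.002
[-0.23989376  0.23126098 -1.48678862]
```

View pics/m4.png

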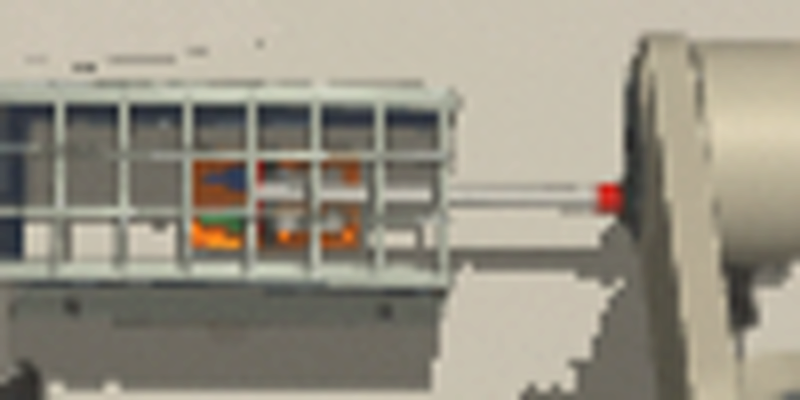

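Request:
step_arm(
  motion=[
    {"claw": 15,"delta_pos": [-7,0,0],"turn": 0},
    {"claw": 15,"delta_pos": [-7,0,0],"turn": 0},
    {"claw": 15,"delta_pos": [-7,0,0],"turn": 0},
    {"claw": 15,"delta_pos": [-7,0,0],"turn": 0},
    {"claw": 15,"delta_pos": [-7,0,0],"turn": 0},
    {"claw": 15,"delta_pos": [-7,0,0],"turn": 0},
    {"claw": 15,"delta_pos": [-7,0,0],"turn": 0},
    {"claw": 15,"delta_pos": [-7,0,0],"turn": 0},
  ],
)

```text
clock: 7.28
eef_pos: [529.0, -57.3, 71.3]
tcp_rot: [-3.142, -0.0, 1.532]
contact_force: [-0.7, 0.4, -2.0]
opening: 0.266
grasp_force: 59.0
```

Request:
step_arm(
  motion=[
    {"claw": 15,"delta_pos": [-7,0,0],"turn": 0},
    {"claw": 15,"delta_pos": [-7,0,0],"turn": 0},
    {"claw": 15,"delta_pos": [-7,0,0],"turn": 0},
    {"claw": 15,"delta_pos": [-7,0,0],"turn": 0},
    {"claw": 15,"delta_pos": [-7,0,0],"turn": 0},
    {"claw": 15,"delta_pos": [-7,0,0],"turn": 0},
    {"claw": 15,"delta_pos": [-7,0,0],"turn": 0},
    {"claw": 15,"delta_pos": [-7,0,0],"turn": 0},
  ],
)

```text
clock: 7.95
eef_pos: [526.8, -113.2, 71.3]
tcp_rot: [-3.142, -0.0, 1.532]
contact_force: [0.8, 1.6, -0.6]
opening: 0.269
grasp_force: 59.0
```

Request:
step_arm(
  motion=[
    {"claw": 15,"delta_pos": [-7,0,0],"turn": 0},
    {"claw": 15,"delta_pos": [-7,0,0],"turn": 0},
    {"claw": 15,"delta_pos": [-7,0,0],"turn": 0},
    {"claw": 15,"delta_pos": [-7,0,0],"turn": 0},
    {"claw": 15,"delta_pos": [-7,0,0],"turn": 0},
    {"claw": 15,"delta_pos": [-7,0,0],"turn": 0},
    {"claw": 15,"delta_pos": [-7,0,0],"turn": 0},
    {"claw": 15,"delta_pos": [-7,0,0],"turn": 0},
  ],
)

```text
clock: 8.62
eef_pos: [524.7, -169.2, 71.3]
tcp_rot: [3.142, -0.0, 1.532]
contact_force: [-0.3, 0.6, -1.2]
opening: 0.273
grasp_force: 59.0
```

Request:
step_arm(
  motion=[
    {"claw": 15,"delta_pos": [0,0,0],"turn": 0},
    {"claw": 15,"delta_pos": [0,0,0],"turn": 0},
    {"claw": 15,"delta_pos": [0,0,0],"turn": 0},
    {"claw": 15,"delta_pos": [0,0,0],"turn": 0},
  ],
)

```text
clock: 8.95
eef_pos: [524.7, -168.3, 71.3]
tcp_rot: [-3.141, -0.0, 1.532]
contact_force: [-0.0, 0.7, -1.3]
opening: 0.269
grasp_force: 59.0
```

Run:
```python
from h import *
a=grab('top','t5')['img'][:,:,::-1]; b=grab('scene','s5')['img'][:,:,::-1]; to(526.5,-140,71,1.533)
o=np.zeros((600,800,3),np.uint8)
o[:300]=cv2.resize(cv2.convertScaleAbs(a[170:230,215:375],alpha=1.4),(800,300),interpolation=cv2.INTER_CUBIC)
o[300:]=cv2.resize(b[170:230,190:350],(800,300),interpolation=cv2.INTER_CUBIC)
cv2.imwrite('pics/m5.png',o)
```

```text
at [ 524.7 -168.2   71.3] [-3.142 -0.     1.532] clk 9.05
tool delta 28.3 0.7 0.3 turn -0.001
```

View pics/m5.png

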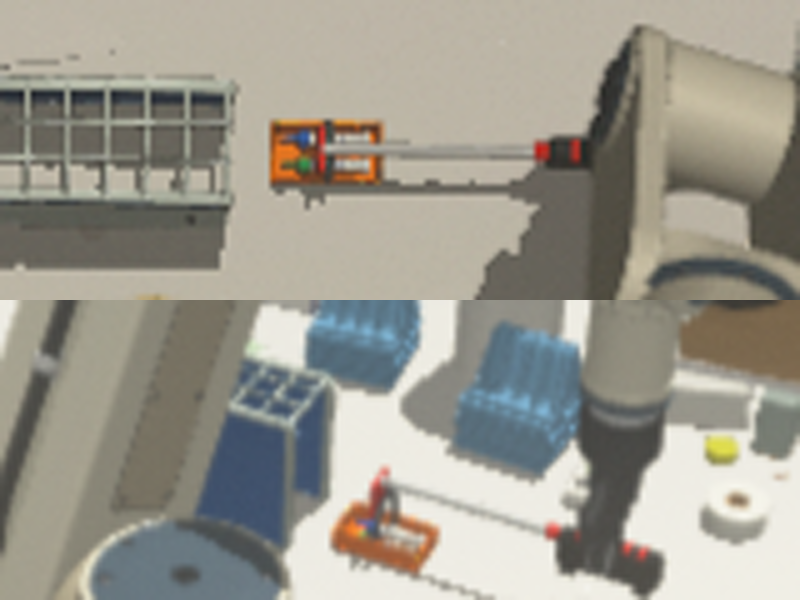

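Request:
step_arm(
  motion=[
    {"claw": 15,"delta_pos": [7,0,0],"turn": 0},
    {"claw": 15,"delta_pos": [0,0,-10],"turn": 0},
    {"claw": 15,"delta_pos": [0,0,-16],"turn": 0},
    {"claw": 15,"delta_pos": [0,0,-16],"turn": 0},
    {"claw": 15,"delta_pos": [0,-15,0],"turn": 0},
    {"claw": 15,"delta_pos": [0,-30,0],"turn": 0},
    {"claw": 15,"delta_pos": [0,-30,0],"turn": 0},
    {"claw": 15,"delta_pos": [0,-30,0],"turn": 0},
  ],
)

```text
clock: 9.72
eef_pos: [419.1, -157.0, 113.9]
tcp_rot: [3.141, 0.0, 1.533]
contact_force: [-0.8, -0.4, -1.1]
opening: 0.269
grasp_force: 59.1
```

Request:
step_arm(
  motion=[
    {"claw": 15,"delta_pos": [0,0,0],"turn": 0},
    {"claw": 15,"delta_pos": [0,0,20],"turn": 0},
    {"claw": 15,"delta_pos": [0,0,20],"turn": 0},
    {"claw": 15,"delta_pos": [0,0,20],"turn": 0},
    {"claw": 15,"delta_pos": [0,0,12],"turn": 0},
    {"claw": 15,"delta_pos": [0,0,8],"turn": 0},
    {"claw": 15,"delta_pos": [0,0,4],"turn": 0},
    {"claw": 15,"delta_pos": [0,0,0],"turn": 0},
  ],
)

```text
clock: 10.38
eef_pos: [420.1, -157.3, 29.1]
tcp_rot: [-3.141, -0.0, 1.532]
contact_force: [-0.5, -0.5, -1.4]
opening: 0.269
grasp_force: 59.3
```

Run:
```python
from h import *
np.set_printoptions(precision=1,suppress=True)
d=load('t5');q=[]
for x,y in((271,121),(382,121),(383,185),(272,187)):
    q.append(at_z(d,(215+x/5-.4,170+y/5-.4),24)[:2]); print(q[-1])
c=sum(q)/4;m=(q[0]+q[3]-q[1]-q[2])/2;print(c,np.arctan2(m[1],m[0]),np.hypot(*m))
for x,y in((323,124),(323,175)): print('blade/handle',at_z(d,(215+x/5-.4,170+y/5-.4),66)[:2])
to(0,0,26.5); print(sense()['contact_force'])
```

```text
[559.7  95.7]
[557.4   5. ]
[505.1   5.8]
[505.9  96.4]
[532.   50.7] 1.5539416890464346 90.66564485757458
blade/handle [553.3  56.3]
blade/handle [512.7  57.5]
at [ 420.1 -157.3   29.1] [-3.1 -0.   1.5] clk 10.3833
tool delta 140.8 -425.9 2.6 turn None
[-0.5 -0.5 -1.4]
```

Lower the rest until contact, release, rise.

Request:
step_arm(
  motion=[
    {"claw": 15,"delta_pos": [0,0,1.5],"turn": 0},
    {"claw": 15,"delta_pos": [0,0,1],"turn": 0},
    {"claw": 15,"delta_pos": [0,0,0],"turn": 0},
    {"claw": 15,"delta_pos": [0,0,0],"turn": 0},
  ],
)

```text
clock: 10.72
eef_pos: [420.4, -157.5, 27.2]
tcp_rot: [3.141, 0.0, 1.532]
contact_force: [0.7, -0.4, -1.8]
opening: 0.268
grasp_force: 59.3
```

Request:
step_arm(
  motion=[
    {"claw": 45,"delta_pos": [0,0,0],"turn": 0},
    {"claw": 60,"delta_pos": [0,0,0],"turn": 0},
    {"claw": 85,"delta_pos": [0,0,0],"turn": 0},
    {"claw": 85,"delta_pos": [0,0,0],"turn": 0},
    {"claw": 85,"delta_pos": [0,0,0],"turn": 0},
    {"claw": 85,"delta_pos": [0,0,-20],"turn": 0},
    {"claw": 85,"delta_pos": [0,0,-40],"turn": 0},
    {"claw": 85,"delta_pos": [0,0,-40],"turn": 0},
  ],
)

```text
clock: 11.38
eef_pos: [418.7, -156.9, 127.0]
tcp_rot: [-3.138, -0.001, 1.532]
contact_force: [2.1, -0.1, -0.4]
opening: 0.994
grasp_force: 0.0
```

Request:
step_arm(
  motion=[
    {"claw": 85,"delta_pos": [0,0,-40],"turn": 0},
    {"claw": 85,"delta_pos": [0,0,-40],"turn": 0},
    {"claw": 85,"delta_pos": [0,0,-40],"turn": 0},
    {"claw": 85,"delta_pos": [0,0,0],"turn": 0},
    {"claw": 85,"delta_pos": [0,0,0],"turn": 0},
  ],
)

```text
clock: 11.8
eef_pos: [421.4, -157.9, 249.2]
tcp_rot: [3.137, 0.002, 1.532]
contact_force: [-0.1, -1.0, -0.4]
opening: 0.995
grasp_force: 0.0
```

Run:
```python
from h import *
d=grab('wrist','w6'); grab('top','t6'); to(532,51,240,1.55)
```

```text
at [ 419.5 -157.2  246.2] [-3.141 -0.     1.532] clk 11.9
tool delta 212.4 104.3 6.2 turn -0.018
```

Request:
step_arm(
  motion=[
    {"claw": 85,"delta_pos": [35,17,0],"turn": -0.018},
    {"claw": 85,"delta_pos": [36,17,0],"turn": 0},
    {"claw": 85,"delta_pos": [36,17.5,0],"turn": 0},
    {"claw": 85,"delta_pos": [36,17.5,0],"turn": 0},
    {"claw": 85,"delta_pos": [36,17.5,0],"turn": 0},
    {"claw": 85,"delta_pos": [33,17,0],"turn": 0},
    {"claw": 85,"delta_pos": [0,0,0],"turn": 0},
    {"claw": 85,"delta_pos": [0,0,0],"turn": 0},
  ],
)

```text
clock: 12.57
eef_pos: [528.0, 53.6, 244.4]
tcp_rot: [-3.138, 0.0, 1.553]
contact_force: [-0.3, -0.6, -0.4]
opening: 0.997
grasp_force: 0.0
```

```bash
cat > o.py <<'E'
from h import *
np.set_printoptions(precision=1,suppress=True)
def orange(d,z=24):
    h=cv2.cvtColor(d['img'],cv2.COLOR_RGB2HSV)
    m=cv2.inRange(h,(6,150,60),(20,255,255)); m=cv2.morphologyEx(m,cv2.MORPH_CLOSE,np.ones((25,25),np.uint8))
    for k in cv2.findContours(m,0,2)[0]:
        if cv2.contourArea(k)<150: continue
        w=np.array([at_z(d,p[0],z)[:2] for p in k],np.float32)
        r=cv2.minAreaRect(w); print('px',cv2.boundingRect(k),'world',np.array(r[0]),np.array(r[1]),'ang',round(r[2],1))
E
python3 - <<'E'
from o import *
d=grab('wrist','w7'); to(532,51,40,1.55); orange(d)
E
```

```text
at [527.5  52.4 244.6] [-3.1  0.   1.6] clk 12.6167
tool delta -1.3 4.6 204.6 turn 0.002
px (0, 328, 20, 29) world [  61.9 -266.7] [95.3 35.2] ang 55.9
px (474, 292, 38, 68) world [ 935.7 -249.7] [ 66.1 181.8] ang 19.9
px (244, 131, 40, 69) world [534.2  50.9] [90.1 48.9] ang 87.8
```

Request:
step_arm(
  motion=[
    {"claw": 85,"delta_pos": [-1.3,6,20],"turn": 0.01},
    {"claw": 85,"delta_pos": [0,0,40],"turn": 0},
    {"claw": 85,"delta_pos": [0,0,40],"turn": 0},
    {"claw": 85,"delta_pos": [0,0,40],"turn": 0},
    {"claw": 85,"delta_pos": [0,0,30],"turn": 0},
    {"claw": 85,"delta_pos": [0,0,20],"turn": 0},
    {"claw": 85,"delta_pos": [0,0,12],"turn": 0},
    {"claw": 85,"delta_pos": [0,0,6],"turn": 0},
  ],
  force=40,
)

```text
clock: 13.28
eef_pos: [532.6, 49.4, 36.7]
tcp_rot: [-3.138, 0.001, 1.538]
contact_force: [-0.3, 0.0, 0.2]
opening: 0.994
grasp_force: 0.0
```

Request:
step_arm(
  motion=[
    {"claw": 70,"delta_pos": [0,0,0],"turn": 0},
    {"claw": 62,"delta_pos": [0,0,0],"turn": 0},
    {"claw": 55,"delta_pos": [0,0,0],"turn": 0},
    {"claw": 50,"delta_pos": [0,0,0],"turn": 0},
    {"claw": 42,"delta_pos": [0,0,0],"turn": 0},
    {"claw": 42,"delta_pos": [0,0,0],"turn": 0},
    {"claw": 42,"delta_pos": [0,0,0],"turn": 0},
    {"claw": 42,"delta_pos": [0,0,0],"turn": 0},
  ],
  force=40,
)

```text
clock: 13.95
eef_pos: [535.4, 50.7, 40.4]
tcp_rot: [3.14, -0.0, 1.54]
contact_force: [-2.2, -0.5, 8.3]
opening: 0.562
grasp_force: 39.7
```

Request:
step_arm(
  motion=[
    {"claw": 42,"delta_pos": [0,0,-5],"turn": 0},
    {"claw": 42,"delta_pos": [0,0,-10],"turn": 0},
    {"claw": 42,"delta_pos": [-5,0,-15],"turn": 0},
    {"claw": 42,"delta_pos": [-10,0,-15],"turn": 0},
    {"claw": 42,"delta_pos": [-15,0,-15],"turn": 0},
    {"claw": 42,"delta_pos": [-15,0,-15],"turn": 0},
    {"claw": 42,"delta_pos": [-15,0,-15],"turn": 0.05},
    {"claw": 42,"delta_pos": [0,0,0],"turn": 0.08},
  ],
  force=50,
)

```text
clock: 14.62
eef_pos: [534.5, -11.3, 132.6]
tcp_rot: [3.136, -0.0, 1.407]
contact_force: [1.1, 0.5, -1.6]
opening: 0.555
grasp_force: 51.7
```

Request:
step_arm(
  motion=[
    {"claw": 42,"delta_pos": [0,0,0],"turn": 0.12},
    {"claw": 42,"delta_pos": [0,0,0],"turn": 0.12},
    {"claw": 42,"delta_pos": [0,0,0],"turn": 0.12},
    {"claw": 42,"delta_pos": [0,0,0],"turn": 0.12},
    {"claw": 42,"delta_pos": [0,0,0],"turn": 0.12},
    {"claw": 42,"delta_pos": [0,0,0],"turn": 0.12},
    {"claw": 42,"delta_pos": [0,0,0],"turn": 0.12},
    {"claw": 42,"delta_pos": [0,0,0],"turn": 0.12},
  ],
)

```text
clock: 15.28
eef_pos: [532.8, -9.3, 129.8]
tcp_rot: [3.141, -0.001, 0.444]
contact_force: [-0.2, -1.3, -0.9]
opening: 0.552
grasp_force: 51.7
```

Request:
step_arm(
  motion=[
    {"claw": 42,"delta_pos": [0,0,0],"turn": 0.12},
    {"claw": 42,"delta_pos": [0,0,0],"turn": 0.12},
    {"claw": 42,"delta_pos": [0,0,0],"turn": 0.12},
    {"claw": 42,"delta_pos": [0,0,0],"turn": 0.12},
    {"claw": 42,"delta_pos": [0,0,0],"turn": 0.12},
    {"claw": 42,"delta_pos": [0,0,0],"turn": 0.04},
    {"claw": 42,"delta_pos": [0,0,0],"turn": 0},
  ],
)

```text
clock: 15.87
eef_pos: [532.9, -9.3, 129.7]
tcp_rot: [-3.141, -0.001, -0.192]
contact_force: [-0.5, -0.2, -1.6]
opening: 0.557
grasp_force: 51.7
```

Run:
```python
from o import *
d=grab('wrist','w8'); to(430,-357,130,-0.19); orange(d,90)
```

```text
at [532.9  -9.3 129.6] [-3.1 -0.  -0.2] clk 15.9167
tool delta -35.7 360.8 -0.4 turn 0.001
px (214, 162, 88, 140) world [521.5  -5.9] [ 56.7 107.7] ang 78.6
```

Request:
step_arm(
  motion=[
    {"claw": 42,"delta_pos": [-2,15,0],"turn": 0},
    {"claw": 42,"delta_pos": [-3,30,0],"turn": 0},
    {"claw": 42,"delta_pos": [-4,35,0],"turn": 0},
    {"claw": 42,"delta_pos": [-4,35,0],"turn": 0},
    {"claw": 42,"delta_pos": [-4,35,0],"turn": 0},
    {"claw": 42,"delta_pos": [-4,35,0],"turn": 0},
    {"claw": 42,"delta_pos": [-4,35,0],"turn": 0},
    {"claw": 42,"delta_pos": [-4,35,0],"turn": 0},
  ],
)

```text
clock: 16.58
eef_pos: [455.4, -255.8, 129.4]
tcp_rot: [3.141, -0.001, -0.188]
contact_force: [0.9, -0.6, -2.3]
opening: 0.552
grasp_force: 51.8
```

Request:
step_arm(
  motion=[
    {"claw": 42,"delta_pos": [-3,35,0],"turn": 0},
    {"claw": 42,"delta_pos": [-2,30,0],"turn": 0},
    {"claw": 42,"delta_pos": [-2,25,0],"turn": 0},
    {"claw": 42,"delta_pos": [0,16,0],"turn": 0},
    {"claw": 42,"delta_pos": [0,0,0],"turn": 0},
    {"claw": 42,"delta_pos": [0,0,0],"turn": 0},
    {"claw": 42,"delta_pos": [0,0,0],"turn": 0},
  ],
)

```text
clock: 17.17
eef_pos: [429.1, -356.3, 128.9]
tcp_rot: [-3.141, 0.0, -0.189]
contact_force: [0.5, 0.7, -0.9]
opening: 0.551
grasp_force: 51.9
```

Run:
```python
from o import *
d=grab('wrist','w9'); t=grab('top','t9'); to(430,-357,121.4,-0.19); orange(d,113)
print('tip px pred w',proj(d,(521.6,-374.4,129)),'top',proj(t,(521.6,-374.4,129)), 'orange top'); orange(t,113)
w=cv2.convertScaleAbs(d['img'][:,:,::-1],alpha=1.3)
o=np.zeros((600,800,3),np.uint8); o[:,:]=cv2.resize(w,(800,600),interpolation=cv2.INTER_CUBIC)
p=proj(t,(521.6,-374.4,129))[0].astype(int); c=t['img'][p[1]-15:p[1]+15,p[0]-12:p[0]+18,::-1]
o[370:600,:230]=cv2.resize(cv2.convertScaleAbs(c,alpha=1.4),(230,230),interpolation=cv2.INTER_CUBIC); print('crop origin',p-[12,15])
cv2.imwrite('pics/m9.png',o)
```

```text
at [ 429.3 -356.   128.9] [-3.1  0.  -0.2] clk 17.2667
tool delta 0.9 0.9 7.5 turn 0.001
px (215, 162, 87, 141) world [ 429.9 -355.6] [48.4 93.3] ang 78.4
tip px pred w [[259.9  66.9]] top [[390.8 198.5]] orange top
px (97, 218, 32, 30) world [425.1 700.6] [ 65.3 142.6] ang 39.5
px (377, 212, 14, 23) world [ 427.1 -350.4] [50.1 86.3] ang 79.2
px (0, 112, 16, 54) world [ 811.9 1162.6] [223.3  69.6] ang 3.1
crop origin [378 183]
```

View pics/m9.png

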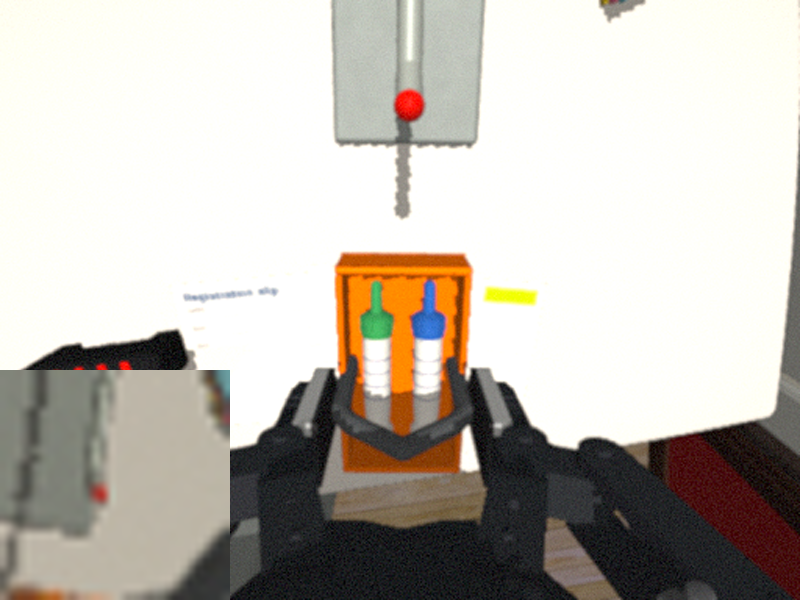

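Run:
```python
from o import *
d=load('w9'); s=sense(); p=s['eef_pos'];w=s['tcp_rot'][2]; c,n=np.cos(w),np.sin(w)
for nm,x,y,z in(('ball',409,105,129),('arm@60',410.5,60,115),('arm@2',410.5,2,115),('peak',403,447,154.5),('rimL',337,268,113),('rimR',470,268,113),('tub',0,0,0)):
    X=at_z(d,(x/1.5625-.2,y/1.5625-.2),z); a=X-p; print(nm,X,'tool',c*a[0]+n*a[1],n*a[0]-c*a[1])
```

```text
ball [ 521.4 -375.1  129. ] tool 94.05837866110257 1.5194083880811675
arm@60 [ 535.5 -378.4  115. ] tool 108.482326377914 2.133555899689963
arm@2 [ 551.4 -381.4  115. ] tool 124.66263320173151 2.074447203629891
peak [ 427.5 -355.4  154.5] tool -1.9264973298783157 -0.21969965377268647
rimL [ 475.  -340.8  113. ] tool 42.065647194180194 -23.476901140874887
rimR [ 466.2 -386.9  113. ] tool 42.045476718002405 23.49453915673294
tub [ 640.2 -164.     0. ] tool 171.16763177131682 -228.11147333902574
```

Request:
step_arm(
  motion=[
    {"claw": 42,"delta_pos": [0,2,4],"turn": 0},
    {"claw": 42,"delta_pos": [0,0,3.5],"turn": 0},
    {"claw": 42,"delta_pos": [8,0,0],"turn": 0},
    {"claw": 42,"delta_pos": [10,0,0],"turn": 0},
    {"claw": 42,"delta_pos": [10,0,0],"turn": 0},
    {"claw": 42,"delta_pos": [10,0,0],"turn": 0},
    {"claw": 42,"delta_pos": [10,0,0],"turn": 0},
    {"claw": 42,"delta_pos": [10,0,0],"turn": 0},
  ],
)

```text
clock: 17.93
eef_pos: [487.1, -370.2, 121.3]
tcp_rot: [3.141, -0.0, -0.19]
contact_force: [-0.2, 0.2, -1.6]
opening: 0.554
grasp_force: 51.9
```

Request:
step_arm(
  motion=[
    {"claw": 42,"delta_pos": [10,0,0],"turn": 0},
    {"claw": 42,"delta_pos": [10,0,0],"turn": 0},
    {"claw": 42,"delta_pos": [10,0,0],"turn": 0},
    {"claw": 42,"delta_pos": [10,0,0],"turn": 0},
  ],
)

```text
clock: 18.27
eef_pos: [526.0, -377.7, 121.2]
tcp_rot: [-3.142, 0.0, -0.19]
contact_force: [0.5, -0.3, -0.7]
opening: 0.552
grasp_force: 51.9
```

Request:
step_arm(
  motion=[
    {"claw": 42,"delta_pos": [10,0,0],"turn": 0},
    {"claw": 42,"delta_pos": [10,0,0],"turn": 0},
    {"claw": 42,"delta_pos": [10,0,0],"turn": 0},
    {"claw": 42,"delta_pos": [10,0,0],"turn": 0},
    {"claw": 42,"delta_pos": [0,0,0],"turn": 0},
    {"claw": 42,"delta_pos": [0,0,0],"turn": 0},
  ],
)

```text
clock: 18.77
eef_pos: [564.6, -385.1, 121.1]
tcp_rot: [-3.142, 0.0, -0.19]
contact_force: [-0.6, -0.3, -2.0]
opening: 0.552
grasp_force: 51.9
```

Run:
```python
from o import *
d=grab('wrist','w10'); to(568,-383.5,96.9,-0.19); orange(d,105); print(sense()['contact_force'])
```

```text
at [ 564.1 -384.9  121. ] [-3.1  0.  -0.2] clk 18.8167
tool delta 3.6 -2.1 24.1 turn 0.0
px (214, 162, 88, 140) world [ 565.7 -384.1] [49.  93.3] ang 78.7
px (35, 29, 24, 29) world [ 693.6 -299.6] [11.5 13.2] ang 57.1
[ 0.4  0.2 -1.7]
```

No contact so far. Lower onto the arm.

Request:
step_arm(
  motion=[
    {"claw": 42,"delta_pos": [0,0,6],"turn": 0},
    {"claw": 42,"delta_pos": [0,0,6],"turn": 0},
    {"claw": 42,"delta_pos": [0,0,5],"turn": 0},
    {"claw": 42,"delta_pos": [0,0,3],"turn": 0},
    {"claw": 42,"delta_pos": [0,0,2],"turn": 0},
    {"claw": 42,"delta_pos": [0,0,0],"turn": 0},
    {"claw": 42,"delta_pos": [0,0,0],"turn": 0},
  ],
)

```text
clock: 19.4
eef_pos: [564.2, -385.1, 99.2]
tcp_rot: [-3.142, 0.0, -0.19]
contact_force: [0.1, 0.1, -1.1]
opening: 0.556
grasp_force: 51.9
```

Request:
step_arm(
  motion=[
    {"claw": 42,"delta_pos": [0,0,1],"turn": 0},
    {"claw": 42,"delta_pos": [0,0,1],"turn": 0},
    {"claw": 42,"delta_pos": [0,0,0],"turn": 0},
    {"claw": 42,"delta_pos": [0,0,0],"turn": 0},
  ],
)

```text
clock: 19.73
eef_pos: [564.8, -385.3, 98.4]
tcp_rot: [3.141, -0.001, -0.19]
contact_force: [-1.6, 2.4, 6.3]
opening: 0.553
grasp_force: 52.7
```

Request:
step_arm(
  motion=[
    {"claw": 50,"delta_pos": [0,0,0],"turn": 0},
    {"claw": 55,"delta_pos": [0,0,0],"turn": 0},
    {"claw": 60,"delta_pos": [0,0,0],"turn": 0},
    {"claw": 68,"delta_pos": [0,0,0],"turn": 0},
    {"claw": 76,"delta_pos": [0,0,0],"turn": 0},
    {"claw": 80,"delta_pos": [0,0,0],"turn": 0},
    {"claw": 80,"delta_pos": [0,0,0],"turn": 0},
    {"claw": 80,"delta_pos": [0,0,0],"turn": 0},
  ],
)

```text
clock: 20.4
eef_pos: [564.3, -385.1, 97.3]
tcp_rot: [3.142, 0.0, -0.19]
contact_force: [0.4, -1.0, -1.0]
opening: 0.935
grasp_force: 0.0
```

Run:
```python
from o import *
d=grab('wrist','w11'); to(568,-383.5,260,-0.19); orange(d,81)
```

```text
at [ 564.3 -385.1   97.2] [-3.1  0.  -0.2] clk 20.45
tool delta 3.4 -2.3 -162.8 turn -0.0
px (214, 162, 89, 142) world [ 564.5 -384.5] [49.7 94.7] ang 78.9
px (13, 21, 25, 33) world [ 698.9 -288.8] [13.4 14.4] ang 62.5
```

Request:
step_arm(
  motion=[
    {"claw": 80,"delta_pos": [0,0,-8],"turn": 0},
    {"claw": 80,"delta_pos": [0,0,-15],"turn": 0},
    {"claw": 80,"delta_pos": [0,0,-20],"turn": 0},
    {"claw": 80,"delta_pos": [0,0,-30],"turn": 0},
    {"claw": 80,"delta_pos": [0,0,-30],"turn": 0},
    {"claw": 80,"delta_pos": [0,0,-35],"turn": 0},
    {"claw": 80,"delta_pos": [0,0,-35],"turn": 0},
    {"claw": 80,"delta_pos": [0,0,0],"turn": 0},
  ],
)

```text
clock: 21.12
eef_pos: [567.1, -387.0, 279.3]
tcp_rot: [3.137, -0.011, -0.19]
contact_force: [1.0, -1.4, 0.4]
opening: 0.936
grasp_force: 0.0
```

Request:
step_arm(
  motion=[
    {"claw": 80,"delta_pos": [0,0,0],"turn": 0},
    {"claw": 80,"delta_pos": [0,0,0],"turn": 0},
    {"claw": 80,"delta_pos": [0,0,0],"turn": 0},
    {"claw": 80,"delta_pos": [0,0,0],"turn": 0},
    {"claw": 80,"delta_pos": [0,0,0],"turn": 0},
    {"claw": 80,"delta_pos": [0,0,0],"turn": 0},
  ],
)

```text
clock: 21.62
eef_pos: [564.0, -384.9, 269.3]
tcp_rot: [-3.141, 0.001, -0.19]
contact_force: [-0.4, -0.6, -0.7]
opening: 0.941
grasp_force: 0.0
```

Run:
```python
from o import *
for i in range(2):
    d=grab('wrist',f'w12{i}'); orange(d,81)
```

```text
px (237, 131, 43, 75) world [ 563.6 -384.3] [49.2 90.3] ang 78.6
px (237, 131, 43, 75) world [ 563.8 -384.3] [48.9 90.6] ang 78.3
```

```bash
python3 -c "
from rig import *
print(sign_off())"
```

```text
the job is handed in; nothing more can be done
None
```

The basket is out of the bay and hanging by its handle on the hook. The puller lies on the table outside the bay, and I handed the job in at about 22 s; no verdict came back. The last wrist pictures showed the basket still and level. I didn't re-check the puller, tape roll, timer or label roll in a final picture.

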